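Sort height keys by pinched thickness and quarter-turn them into a setting base

ROBOT

A 6-joint arm with a two-finger parallel gripper is mounted at the origin on the work surface. World frame = base frame: x ahead of the robot, y to its left, z up, the work surface at z = 0. Lengths are in m, angles in rad, forces in N, time in s.
With the tool pointing down it reaches from about 0.275 to 1 m from the base axis. Payload 8.4 kg.
Tool frame: the origin (TCP) lies at the very end of the fingers, on their centre line; the grasp point (between the pads) lies 19 mm behind it; z points along the fingers, y is the line along which they close (so a half turn about z gives the same grasp; the last joint's range is limited). The gripper opens to 85 mm and grips with 20 to 120 N. Pads are 22 mm wide; open, the fingers measure 114 mm over their backs; the gripper's body (76 mm by 85 mm) begins 54 mm behind the grasp point. The pads swing forward as they close: fully open they stand 13 mm farther back than shut.
Start: joints at [1.233, 0.353, 1.633, -0, 1.155, -0.002], TCP at [0.206, 0.59, 0.231] pointing down, gripper open.
Joint ranges: [-2.63, 2.63], [-0.92, 2.1], [0.06, 2.66], [-1.3, 4.44], [0, 2.69], [-3.02, 3.02]. Speed limits (rad/s): [2.22, 2.22, 2.79, 3.14, 3.14, 3.14].

INTERFACE

Orientations are given as a unit quaternion [x, y, z, w].
In Python, from cell import manip, imaging, job_done, spotter gives the robot as it stands. The module is installed in compiled form; this text tells all that it offers.
- The arm moves only by the tool servo_tool, never from a script. Its argument "deltas" is a list of rows, each an object with "xyz": the shift along the world's x, y, z in mm, a list of three; "turn": the turn, a rotation vector about the world's x, y, z in degrees, a list of three. A call has 1 to 8 rows; each row is the pose to reach, as a shift and turn from the pose commanded when the call began; what a row does not reach only later rows make up. A row lasts 1/8 s, in which the tool goes at most 62.5 mm and 10.7 degrees, less where a joint would pass 70% of its speed; a pose out of reach is approached as far as the arm can. A call with a gripper value outside its range is refused whole. "claw" is the finger opening in mm, from 0 to 85.4, set as the call begins (left out, the last holds). The fingers move at their own pace and stop on an object; "grip_force" is the grip in N (left out, the last holds). Time passes only in rows, so rows that repeat a pose let the fingers close. It gives the time, the measured TCP pose, the force, the opening and the grip force at its end, in the units of the state.
- manip.read_state(): the state, without advancing time (a new reading comes with each control period).
- imaging.capture(name): name is "scene" or "top"; returns (picture, depth): 384x512x3 uint8, red, green, blue; 384x512 float32, m along the optical axis (not along the pixel's ray), 0 where there is no reading.
- imaging.calibration(name): a dict with "fovy" (degrees; the focal length in pixels is half the picture's height over the tangent of half this angle, whatever the lens; pixels are square), "cx", "cy" (the principal point, pixels), "xyz" and "orientation" of the camera in the world. Camera axes: x right, y up, looking along -z (the intrinsics and any distortion apply to the point x, -y, -z); pixel columns grow to the right and rows downward; lengths in m; the calibration is good to about 2 mm. A picture is of the moment at which its call begins. calibration takes no time and is no camera call.
- job_done(): hands the job in; it is judged then, once.
Trained networks look in the newest picture that a camera, given by its name, has taken for a name from the list of things; names that differ only in an ending like _2 or _b are one class to them, and where a whole thing is asked for, a point or a joint stands for the part that bears it (a point fixed in the world has none). Each returns a list of dicts, best first, with "p" (0 to 1); they miss things now and then, are a little off and sometimes report something else, mostly with a low value. They report only what shows in the picture. A call takes as long as a camera call.
- spotter.look_for(camera, query): "at" ([x, y, z] in m, in world coordinates, good to about 4 mm: the middle of the surface that is visible of it).
- spotter.masks_of(camera, query): "mask" (384x512 bool, what is visible of it).
- spotter.tip_of(camera, query): "at" ([x, y, z] in m, in world coordinates, good to about 4 mm: a listed point, or the origin of a listed thing).
The state is a dict: "time_s": time; "qpos": joint angles; "joint_vel": joint speeds; "joint_torque": joint torques, N m; "tool_pos": TCP position; "eef_rot": TCP orientation; "ft_force": force on the tool from outside, world axes, zero at the start; "torque": the same for the moment, N m; "width": finger opening in m; "grip_force": force on a finger pad.
Only numpy, scipy, OpenCV 4.12 (cv2) and the standard library are available. Lean on these libraries where they do the work, as an engineer would, in place of code of your own. Each camera call takes 0.05 s, during which the arm holds its last target. There are 200 camera calls.

TASK

Put every loose height key on the mat into the slotted setting base: gauge the orange blade by pinching it, thin (9 mm) keys go in the slot with the blue tag, thick (14 mm) keys in the slot with the gold tag. Drop each key's head through the slot mouth to the floor and twist it a quarter turn, so that it is locked square across under the lips, upright and released. Only when all keys are locked, swing the red clamp lever all the way over to its other stop; leave the bowl, cast and jar where they are.

Things in the scene. Friction and masses are not known exactly. Their poses are not given: they have to be found in the camera images.
- key1: loose upright key, 70 g: steel hammer head 36 (its x) x 22 (y) x 7 mm high, round neck 16 mm thick up to 17 mm, orange blade from 17 to 43 mm above the underside, 22 mm wide along y; the blade's thickness, along x, is 9 or 14 mm, not told: pinch it and read the finger opening. Origin: centre of the head's underside, z up. Starts on a 3 mm mat; absent in some starts
- key2: loose upright key, 70 g: steel hammer head 36 (its x) x 22 (y) x 7 mm high, round neck 16 mm thick up to 17 mm, orange blade from 17 to 43 mm above the underside, 22 mm wide along y; the blade's thickness, along x, is 9 or 14 mm, not told: pinch it and read the finger opening. Origin: centre of the head's underside, z up. Starts on a 3 mm mat; absent in some starts
- key3: loose upright key, 70 g: steel hammer head 36 (its x) x 22 (y) x 7 mm high, round neck 16 mm thick up to 17 mm, orange blade from 17 to 43 mm above the underside, 22 mm wide along y; the blade's thickness, along x, is 9 or 14 mm, not told: pinch it and read the finger opening. Origin: centre of the head's underside, z up. Starts on a 3 mm mat; absent in some starts
- key4: loose upright key, 70 g: steel hammer head 36 (its x) x 22 (y) x 7 mm high, round neck 16 mm thick up to 17 mm, orange blade from 17 to 43 mm above the underside, 22 mm wide along y; the blade's thickness, along x, is 9 or 14 mm, not told: pinch it and read the finger opening. Origin: centre of the head's underside, z up. Starts on a 3 mm mat; absent in some starts
- key5: loose upright key, 70 g: steel hammer head 36 (its x) x 22 (y) x 7 mm high, round neck 16 mm thick up to 17 mm, orange blade from 17 to 43 mm above the underside, 22 mm wide along y; the blade's thickness, along x, is 9 or 14 mm, not told: pinch it and read the finger opening. Origin: centre of the head's underside, z up. Starts on a 3 mm mat; absent in some starts
- key6: loose upright key, 70 g: steel hammer head 36 (its x) x 22 (y) x 7 mm high, round neck 16 mm thick up to 17 mm, orange blade from 17 to 43 mm above the underside, 22 mm wide along y; the blade's thickness, along x, is 9 or 14 mm, not told: pinch it and read the finger opening. Origin: centre of the head's underside, z up. Starts on a 3 mm mat; absent in some starts
- base: fixed aluminium setting base, top 18.5 mm above the bench; origin at bench level under the middle of its slotted part. Two undercut slots run along its y, at x = -39 and +39 mm, y -105 to +105 mm, closed at the ends. Mouth between the lips 25 mm wide, lips 5 mm thick, cavity below them 48 mm wide, 9.5 mm high, its floor 4 mm above the bench
- slot_near (a point): middle of the slot at base x = -39 mm, on the cavity floor; axes as the base, slot along y. A key's head passes the mouth only with its 36 mm side along the slot, turns freely inside with its foot on the floor, and after a quarter turn lies across under both lips; no detent
- slot_far (a point): the same for the other slot, at base x = +39 mm
- tag_blue: fixed blue tag 44 x 22 x 8 mm on top of the base at the -y end of the slot for the thin (9 mm) keys, 132 mm from that slot's middle; origin at its underside, axes as the base. The blue and gold tags change places from start to start
- tag_gold: fixed gold-yellow tag of the same size, in the same way at the -y end of the slot for the thick (14 mm) keys
- clamp (a joint): red clamp lever on the base beyond the +y ends of the slots: a stick with a ball end at base x = 0, y = +160 mm, pivot 32 mm and tip about 85 mm above the bench, housing up to 45 mm, pivoting about the base's y; at 0 it leans towards the base's -x, at 1.0 rad (its stop) it leans as far towards +x; stays where it is left, moves with a light push
- clamp_tip (a point): centre of the 26 mm red ball at the upper end of the clamp lever
- bowl: green plastic bowl 100 mm across, 55 mm high, bystander; origin under its centre
- cast: white plaster cast with teeth, 70 x 65 x 33 mm, bystander; origin under its centre
- jar: white jar 60 mm across, 70 mm high, bystander; origin under its centre

How it is judged:
By the outcome, as a careful person would: the job done as asked, in the order asked, and still so for the second after the job is handed in, with the robot touching nothing.
Of key1, key2, key3, key4, key5, key6 only 4 to 6 are there at a start; the rules pass over those that are not, and their reading is None.
At some moment in a run one of key1, key2, key3, key4, key5, key6 may be knocked a few centimetres aside while the robot is not near it.
Once in a run the grip may slacken for a moment while it holds something.
It also fails if it takes over 210 s, if anything falls off the work surface, if the arm or the gripper's body presses on something with over 40 N, if the wrist force passes 120 N, or if a joint passes its speed limit or range.

## Working session

There is one attempt and no reset: what is moved stays moved. The work goes in short steps, Python scripts to look and compute and a tool call to move; the robot and the scene stay as the last step left them, time stands still between calls to the robot, and variables do not carry over. Pictures are saved under pics/ and viewed, at most 14 in all, crops included, and the job is handed in when it is done.

Besides the shell and the picture viewer there is one more tool, called after ">>>" as name(argument=value, ...), one argument or row to a line, values as JSON. servo_tool: Moves the arm, as the interface text tells. Its arguments: {"type":"object","properties":{"deltas":{"type":"array"},"claw":{"type":"number"},"grip_force":{"type":"number"}},"required":["deltas"]}

```bash
mkdir -p pics
cat > h.py <<'E'
import numpy as np, cv2
from scipy.spatial.transform import Rotation as R
from cell import manip, imaging, job_done, spotter
def cap(n,save=None):
    p,d=imaging.capture(n)
    if save: cv2.imwrite('pics/'+save,p[:,:,::-1])
    return p,d
def cloud(n,d):
    c=imaging.calibration(n); H,W=d.shape
    f=H/2/np.tan(np.radians(c['fovy'])/2)
    v,u=np.mgrid[:H,:W]
    P=np.stack([(u-c['cx'])/f*d,-(v-c['cy'])/f*d,-d],-1)
    return P@R.from_quat(c['orientation']).as_matrix().T+np.array(c['xyz'])
E
python3 - <<'E'
from h import *
for n in ('scene','top'):
    print(n,imaging.calibration(n)); p,d=cap(n,n+'0.png')
    for q in ('key1','tag_blue','tag_gold','clamp_tip','slot_near','slot_far','base','bowl','cast','jar'):
        print(q,[(np.round(r['at'],3).tolist(),round(r['p'],2)) for r in spotter.tip_of(n,q)])
    P=cloud(n,d); np.save(n+'P.npy',P); np.save(n+'I.npy',p)
s=manip.read_state();print(s)
E
```

```text
scene {'fovy': 49.38134864383733, 'cx': 251.73589583617314, 'cy': 196.7947603906986, 'xyz': array([ 1.20600147, -0.68321283,  0.93275751]), 'orientation': array([0.36123543, 0.14467592, 0.32142161, 0.86328789])}
key1 [([0.498, -0.208, 0.005], 0.69), ([0.582, -0.204, 0.004], 0.57), ([0.581, -0.297, 0.003], 0.54), ([0.49, -0.294, 0.001], 0.53)]
tag_blue [([0.468, 0.071, 0.022], 0.4), ([0.724, -0.161, 0.002], 0.22)]
tag_gold [([0.544, 0.059, 0.016], 0.57)]
clamp_tip []
slot_near [([0.492, 0.203, 0.006], 0.72)]
slot_far [([0.57, 0.188, 0.009], 0.71)]
base [([0.531, 0.195, 0.001], 0.78)]
bowl [([0.727, -0.055, -0.0], 0.74)]
cast [([0.722, -0.16, 0.004], 0.71)]
jar [([0.453, -0.434, 0.002], 0.67), ([0.728, -0.057, -0.002], 0.39)]
top {'fovy': 56.63004259856776, 'cx': 259.41166837091583, 'cy': 189.2468283639811, 'xyz': array([ 0.47330787, -0.03339582,  0.98158822]), 'orientation': array([-0.05060764,  0.05898971,  0.70870669, -0.70120889])}
key1 [([0.578, -0.209, 0.003], 0.6), ([0.487, -0.292, 0.003], 0.57), ([0.496, -0.203, 0.002], 0.44), ([0.576, -0.3, 0.004], 0.41)]
tag_blue [([0.472, 0.
[... 374 characters left out ...]
1, 'qpos': array([ 1.23258907e+00,  3.53006441e-01,  1.63338072e+00, -7.86101728e-06,
        1.15517560e+00, -2.41397238e-03]), 'joint_vel': array([-9.85592907e-04,  8.44131498e-05, -5.76826965e-05,  1.78282332e-04,
       -6.22688774e-04, -1.46770418e-03]), 'joint_torque': array([-2.11496394e-03, -6.05171299e+01, -3.42457473e+01, -1.55986877e-04,
        9.24681954e-04, -5.21282260e-06]), 'tool_pos': array([0.20596669, 0.59011007, 0.2312852 ]), 'eef_rot': array([1.67107374e-01, 9.85938703e-01, 1.41215207e-05, 6.07727192e-06]), 'ft_force': array([-0.18503877, -0.17924969, -0.05060453]), 'torque': array([ 0.0039808 , -0.03013797,  0.01149993]), 'grip_force': 0.0, 'width': 0.0854845556224566}
```

```bash
cd pics; python3 -c "
import cv2,numpy as np
a=cv2.imread('scene0.png');b=cv2.imread('top0.png')
cv2.imwrite('t0.png',cv2.resize(b,(800,600)))"
```

```text
(no output)
```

View pics/scene0.png

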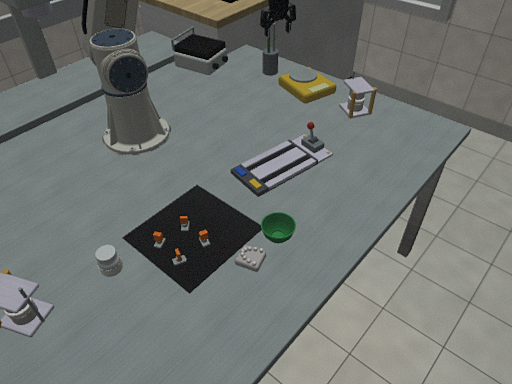

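View pics/t0.png

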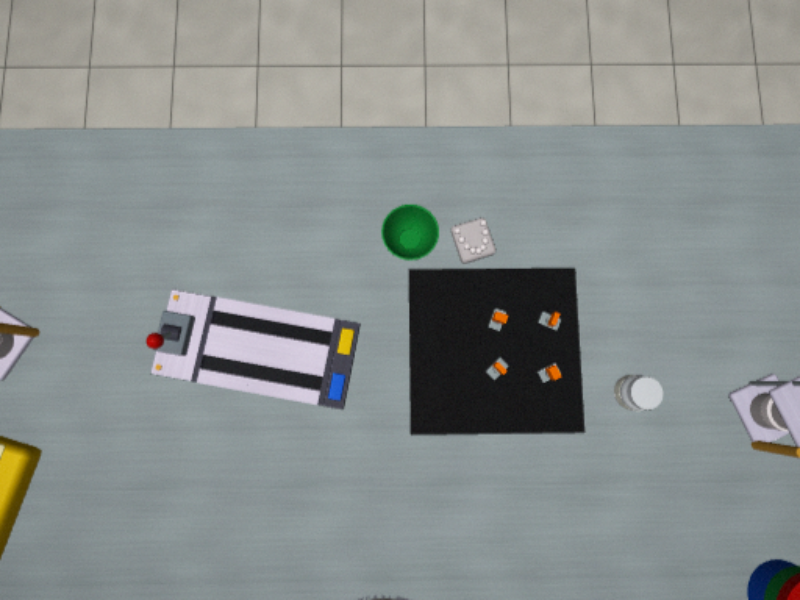

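The setting base is at the left of the top view, with blue tag at (337,386) and gold at (345,341) in the 800x600 picture. Four keys stand on the mat near (498,320), (550,320), (497,369) and (549,372). Next I get the key yaws and the base pose.

```bash
cat >> h.py <<'E'
def keypts(n,p,d):
    P=cloud(n,d); hsv=cv2.cvtColor(p,cv2.COLOR_RGB2HSV)
    org=(hsv[...,0]<16)&(hsv[...,1]>150)&(hsv[...,2]>80)
    gry=(p.max(-1)>80)&(hsv[...,1]<90)
    return P,org,gry
E
python3 - <<'E'
from h import *
PI={n:(np.load(n+'P.npy'),np.load(n+'I.npy')) for n in('scene','top')}
tiles=[]
for k in [(.497,-.205),(.580,-.207),(.579,-.298),(.489,-.293)]:
    for n,(P,p) in PI.items():
        hsv=cv2.cvtColor(p,cv2.COLOR_RGB2HSV)
        near=np.hypot(P[...,0]-k[0],P[...,1]-k[1])<.035
        org=near&(hsv[...,0]<16)&(hsv[...,1]>150)&(P[...,2]>.015)
        top=org&(P[...,2]>.038)
        g=near&(hsv[...,1]<110)&(p.max(-1)>70)&(P[...,2]<.018)
        o=[]
        for m in(top,g):
            q=P[m]; 
            if len(q)<5: o.append(len(q));continue
            r=cv2.minAreaRect((q[:,:2]*1000).astype(np.float32))
            o.append((len(q),np.round(r[0],1),np.round(r[1],1),round(r[2],0),'zmed',round(np.median(q[:,2])*1000,1)))
        print(k,n,*o)
        v,u=np.nonzero(near); v0,u0=int(v.mean()),int(u.mean())
        tiles.append(cv2.resize(p[v0-16:v0+16,u0-16:u0+16],(190,190),interpolation=cv2.INTER_CUBIC))
cv2.imwrite('pics/keys.png',np.vstack([np.hstack(tiles[0::2]),np.hstack(tiles[1::2])])[:,:,::-1])
for n,(P,p) in PI.items():
    m=(abs(P[...,2]-.0185)<.006)&(abs(P[...,0]-.53)<.12)&(abs(P[...,1]-.2)<.24)
    q=(P[m][:,:2]*1000).astype(np.float32); r=cv2.minAreaRect(q);print(n,len(q),r,np.median(P[m][:,2]))
    # slots: dark floor points
    m=(abs(P[...,2]-.004)<.006)&(abs(P[...,0]-.53)<.08)&(abs(P[...,1]-.2)<.12)&(p.max(-1)<70)
    q=(P[m][:,:2]*1000).astype(np.float32)
    b=np.array([531,194]); ex=np.array([.985,-.17])
    for s in(-1,1):
        w=q[((q-b)@ex)*s>10]
        if len(w)>9: print(s,len(w),cv2.minAreaRect(w),cv2.fitLine(w,cv2.DIST_HUBER,0,.01,.01).ravel())
E
```

```text
(0.497, -0.205) scene (32, array([ 497.3, -201.6]), array([19.7, 10.3]), 45.0, 'zmed', np.float64(45.6)) (46, array([ 497.4, -203. ]), array([21.6, 32.3]), 47.0, 'zmed', np.float64(11.2))
(0.497, -0.205) top (32, array([ 496.3, -202.6]), array([20.3,  8.6]), 44.0, 'zmed', np.float64(45.7)) (68, array([ 496.3, -202.8]), array([21.3, 35.6]), 43.0, 'zmed', np.float64(9.2))
(0.58, -0.207) scene (48, array([ 582.5, -205.7]), array([22.2, 16.1]), 72.0, 'zmed', np.float64(46.2)) (44, array([ 585.4, -206.6]), array([25.3, 31.1]), 58.0, 'zmed', np.float64(11.1))
(0.58, -0.207) top (48, array([ 581.8, -206.2]), array([22. , 14.5]), 67.0, 'zmed', np.float64(45.2)) (57, array([ 583.4, -206. ]), array([20.5, 38.1]), 72.0, 'zmed', np.float64(9.6))
(0.579, -0.298) scene (29, array([ 578.8, -297.8]), array([ 9. , 24.2]), 69.0, 'zmed', np.float64(46.8)) (68, array([ 580.2, -296.9]), array([37.6, 23.5]), 63.0, 'zmed', np.float64(11.2))
(0.579, -0.298) top (29, array([ 578.4, -298.2]), array([ 8.4, 21.7]), 61.0, 'zmed', np.float64(46.0)) (69, array([ 579.3, -299.1]), array([35.6, 24. ]), 64.0, 'zmed', 
[... 604 characters left out ...]
54297), 78.7546615600586) [1.9571899e-01 9.8066002e-01 4.8188550e+02 2.1165363e+02]
1 264 ((577.0791015625, 190.59765625), (213.84568786621094, 61.03604507446289), 79.14772033691406) [1.7179431e-01 9.8513281e-01 5.6082947e+02 1.9325771e+02]
top 3933 ((535.2901611328125, 211.6425018310547), (331.4476013183594, 150.0113983154297), 79.0186538696289) 0.017562586266789304
-1 617 ((494.5649719238281, 204.63833618164062), (209.3383331298828, 21.95606803894043), 79.17767333984375) [1.8859632e-01 9.8205471e-01 4.9446744e+02 2.0422423e+02]
1 604 ((572.275146484375, 189.28573608398438), (208.81671142578125, 22.11407470703125), 78.98951721191406) [1.9043329e-01 9.8170012e-01 5.7217596e+02 1.8927345e+02]
```

View pics/keys.png

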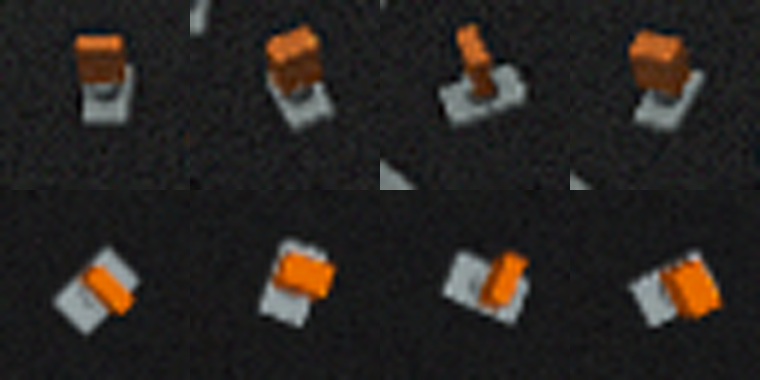

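Two keys look thin, A (497,-202) and C (579,-298). Two look thick, B (582,-206) and D (488,-292). Blue is the near slot and gold is the far slot. I start with C.

>>> servo_tool(
  deltas=[
    {"xyz": [373,-888,-60],"turn": [0,0,-7]},
    {"xyz": [373,-888,-60],"turn": [0,0,-7]},
    {"xyz": [373,-888,-60],"turn": [0,0,-7]},
    {"xyz": [373,-888,-60],"turn": [0,0,-7]},
    {"xyz": [373,-888,-60],"turn": [0,0,-7]},
    {"xyz": [373,-888,-60],"turn": [0,0,-7]},
    {"xyz": [373,-888,-60],"turn": [0,0,-7]},
    {"xyz": [373,-888,-60],"turn": [0,0,-7]},
  ],
  claw=45,
  grip_force=40,
)

```text
time_s: 2.1
tool_pos: [0.3999, 0.1282, 0.2005]
eef_rot: [0.227, 0.974, 0.0, 0.001]
ft_force: [0.9, 0.9, -0.2]
width: 0.0453
grip_force: 0.0
```

>>> servo_tool(
  deltas=[
    {"xyz": [178.7,-426,-90],"turn": [0,0,0]},
    {"xyz": [178.7,-426,-90],"turn": [0,0,0]},
    {"xyz": [178.7,-426,-90],"turn": [0,0,0]},
    {"xyz": [178.7,-426,-90],"turn": [0,0,0]},
    {"xyz": [178.7,-426,-90],"turn": [0,0,0]},
    {"xyz": [178.7,-426,-90],"turn": [0,0,0]},
    {"xyz": [178.7,-426,-90],"turn": [0,0,0]},
    {"xyz": [178.7,-426,-90],"turn": [0,0,0]},
  ],
)

```text
time_s: 3.1
tool_pos: [0.5786, -0.299, 0.1094]
eef_rot: [0.228, 0.974, -0.0, 0.0]
ft_force: [0.7, -0.2, -0.0]
width: 0.045
grip_force: 0.0
```

```bash
cat >> h.py <<'E'
def st():
    s=manip.read_state(); m=R.from_quat(s['eef_rot']).as_matrix()
    print('t%.2f'%s['time_s'],np.round(s['tool_pos']*1000,1),'head %.1f'%np.degrees(np.arctan2(m[1,1],m[0,1])),'tilt',np.round(m[:2,2],3),'q6 %.2f'%s['qpos'][5],'F',np.round(s['ft_force'],1),'w %.1f'%(s['width']*1000),'g %.0f'%s['grip_force'])
E
python3 -c "
from h import *
st()"
```

```text
t3.10 [ 578.6 -299.   109.4] head 63.7 tilt [ 0. -0.] q6 -1.59 F [ 0.7 -0.2 -0. ] w 45.0 g 0
```

>>> servo_tool(
  deltas=[
    {"xyz": [0,1,-50]},
    {"xyz": [0,1,-80]},
    {"xyz": [0,1,-88]},
    {"xyz": [0,1,-88]},
  ],
)

```text
schema error: expected keys xyz, turn
```

>>> servo_tool(
  deltas=[
    {"xyz": [0,0,0]},
    {"xyz": [0,0,0]},
    {"xyz": [0,0,0]},
    {"xyz": [0,0,0]},
    {"xyz": [0,0,0]},
    {"xyz": [0,0,0]},
  ],
  claw=0,
)

```text
schema error: expected keys xyz, turn
```

```bash
python3 -c "
from h import *
st()"
```

```text
t3.10 [ 578.6 -299.   109.4] head 63.7 tilt [ 0. -0.] q6 -1.59 F [ 0.7 -0.2 -0. ] w 45.0 g 0
```

>>> servo_tool(
  deltas=[
    {"xyz": [0,1,-50],"turn": [0,0,0]},
    {"xyz": [0,1,-80],"turn": [0,0,0]},
    {"xyz": [0,1,-88],"turn": [0,0,0]},
    {"xyz": [0,1,-88],"turn": [0,0,0]},
  ],
)

```text
time_s: 3.6
tool_pos: [0.5781, -0.295, 0.0224]
eef_rot: [0.227, 0.974, 0.0, -0.0]
ft_force: [0.5, -0.6, 0.0]
width: 0.0451
grip_force: 0.0
```

>>> servo_tool(
  deltas=[
    {"xyz": [0,0,0],"turn": [0,0,0]},
    {"xyz": [0,0,0],"turn": [0,0,0]},
    {"xyz": [0,0,0],"turn": [0,0,0]},
    {"xyz": [0,0,0],"turn": [0,0,0]},
    {"xyz": [0,0,0],"turn": [0,0,0]},
    {"xyz": [0,0,0],"turn": [0,0,0]},
  ],
  claw=0,
)

```text
time_s: 4.35
tool_pos: [0.5789, -0.2954, 0.0237]
eef_rot: [0.227, 0.974, -0.0, 0.001]
ft_force: [-0.6, 1.4, 7.0]
width: 0.0081
grip_force: 40.1
```

```bash
python3 -c "
from h import *
st()"
```

```text
t4.35 [ 578.9 -295.4   23.7] head 63.8 tilt [ 0.002 -0.001] q6 -1.59 F [-0.6  1.4  7. ] w 8.1 g 40
```

>>> servo_tool(
  deltas=[
    {"xyz": [0,0,30],"turn": [0,0,0]},
    {"xyz": [0,0,70],"turn": [0,0,0]},
    {"xyz": [-8,50,75],"turn": [0,0,5]},
    {"xyz": [-16,110,75],"turn": [0,0,15]},
    {"xyz": [-24,170,75],"turn": [0,0,15]},
    {"xyz": [-32,230,75],"turn": [0,0,15]},
    {"xyz": [-41,290,75],"turn": [0,0,15]},
    {"xyz": [-50,350,75],"turn": [0,0,15]},
  ],
)

```text
time_s: 5.35
tool_pos: [0.5277, 0.0568, 0.0978]
eef_rot: [0.098, 0.995, 0.0, 0.001]
ft_force: [0.4, -0.1, -0.3]
width: 0.0079
grip_force: 45.6
```

>>> servo_tool(
  deltas=[
    {"xyz": [-8,50,0],"turn": [0,0,0]},
    {"xyz": [-16,105,0],"turn": [0,0,0]},
    {"xyz": [-22,150,0],"turn": [0,0,0]},
    {"xyz": [-28,185,0],"turn": [0,0,0]},
    {"xyz": [-28,189,0],"turn": [0,0,0]},
    {"xyz": [-28,189,0],"turn": [0,0,0]},
    {"xyz": [-28,189,0],"turn": [0,0,0]},
  ],
)

```text
time_s: 6.22
tool_pos: [0.5, 0.243, 0.0972]
eef_rot: [0.098, 0.995, -0.0, -0.0]
ft_force: [0.3, -0.2, -1.2]
width: 0.008
grip_force: 45.7
```

```bash
cat >> h.py <<'E'
def held(slot_pt=None):
    "orange blade & head in gripper / near point, both cameras"
    s=manip.read_state(); t=s['tool_pos']*1000
    for n in('top','scene'):
        p,d=cap(n); P=cloud(n,d)*1000; hsv=cv2.cvtColor(p,cv2.COLOR_RGB2HSV)
        near=np.linalg.norm(P-t,axis=-1)<50
        o=near&(hsv[...,0]<16)&(hsv[...,1]>130)
        print(n,o.sum(),np.round(P[o].mean(0),1) if o.any() else '', np.round(np.ptp(P[o],axis=0)) if o.any() else '')
E
python3 -c "
from h import *
st();held();cap('scene','s1.png')"
```

```text
t6.22 [500.  243.   97.2] head 78.7 tilt [-0. -0.] q6 -0.92 F [ 0.3 -0.2 -1.2] w 8.0 g 46
top 0  
scene 11 [511.2 241.2 112.3] [ 4. 10. 26.]
```

```bash
python3 -c "
import cv2
a=cv2.imread('pics/s1.png');cv2.imwrite('pics/s1c.png',cv2.resize(a[60:220,200:380],None,fx=3.3,fy=3.3))"
```

```text
(no output)
```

View pics/s1c.png

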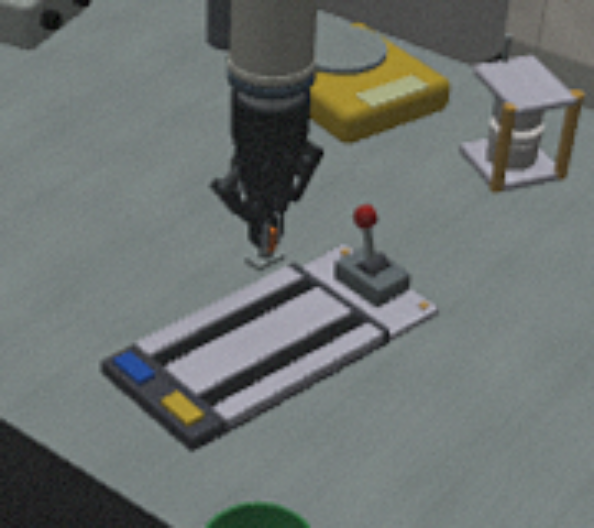

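>>> servo_tool(
  deltas=[
    {"xyz": [1.5,0,-30],"turn": [0,0,0]},
    {"xyz": [1.5,0,-52],"turn": [0,0,0]},
    {"xyz": [1.5,0,-56],"turn": [0,0,0]},
    {"xyz": [1.5,0,-60],"turn": [0,0,0]},
    {"xyz": [1.5,0,-64],"turn": [0,0,0]},
    {"xyz": [1.5,0,-68],"turn": [0,0,0]},
    {"xyz": [1.5,0,-70],"turn": [0,0,0]},
  ],
)

```text
time_s: 7.25
tool_pos: [0.5016, 0.2441, 0.0273]
eef_rot: [0.098, 0.995, 0.0, 0.0]
ft_force: [-0.4, 0.3, -0.8]
width: 0.0081
grip_force: 45.7
```

```bash
python3 -c "
from h import *
st()"
```

```text
t7.25 [501.6 244.1  27.3] head 78.8 tilt [0. 0.] q6 -0.92 F [-0.4  0.3 -0.8] w 8.1 g 46
```

>>> servo_tool(
  deltas=[
    {"xyz": [0,0,-1.5],"turn": [0,0,0]},
    {"xyz": [0,0,-2.5],"turn": [0,0,0]},
    {"xyz": [0,0,-2.5],"turn": [0,0,0]},
  ],
)

```text
time_s: 7.62
tool_pos: [0.5015, 0.2441, 0.0247]
eef_rot: [0.098, 0.995, 0.0, 0.0]
ft_force: [1.3, 0.3, -0.7]
width: 0.008
grip_force: 45.9
```

Now I twist it from heading 79 to -11.

>>> servo_tool(
  deltas=[
    {"xyz": [0,0,0],"turn": [0,0,-10]},
    {"xyz": [0,0,0],"turn": [0,0,-20]},
    {"xyz": [0,0,0],"turn": [0,0,-30]},
    {"xyz": [0,0,0],"turn": [0,0,-40]},
    {"xyz": [0,0,0],"turn": [0,0,-50]},
    {"xyz": [0,0,0],"turn": [0,0,-60]},
    {"xyz": [0,0,0],"turn": [0,0,-70]},
    {"xyz": [0,0,0],"turn": [0,0,-80]},
  ],
)

```text
time_s: 8.62
tool_pos: [0.5015, 0.244, 0.0247]
eef_rot: [0.717, 0.697, 0.0, 0.0]
ft_force: [-0.0, 0.5, -0.9]
width: 0.008
grip_force: 45.8
```

>>> servo_tool(
  deltas=[
    {"xyz": [0,0,0],"turn": [0,0,-9]},
    {"xyz": [0,0,0],"turn": [0,0,-9.8]},
    {"xyz": [0,0,0],"turn": [0,0,-9.8]},
  ],
)

```text
time_s: 9.0
tool_pos: [0.5014, 0.244, 0.0247]
eef_rot: [0.771, 0.637, 0.0, 0.0]
ft_force: [-0.1, -1.1, -0.9]
width: 0.0079
grip_force: 45.8
```

```bash
python3 -c "
from h import *
st()"
```

```text
t9.00 [501.4 244.   24.7] head -10.9 tilt [0. 0.] q6 0.64 F [-0.1 -1.1 -0.9] w 7.9 g 46
```

>>> servo_tool(
  deltas=[
    {"xyz": [0,0,-0.5],"turn": [0,0,0]},
    {"xyz": [0,0,0],"turn": [0,0,0]},
    {"xyz": [0,0,0],"turn": [0,0,0]},
    {"xyz": [0,0,0],"turn": [0,0,0]},
    {"xyz": [0,0,30],"turn": [0,0,0]},
    {"xyz": [0,0,80],"turn": [0,0,0]},
    {"xyz": [0,-50,85],"turn": [0,0,-10]},
    {"xyz": [0,-110,85],"turn": [0,0,-20]},
  ],
  claw=45,
)

```text
time_s: 10.0
tool_pos: [0.5022, 0.1337, 0.1109]
eef_rot: [0.871, 0.491, 0.001, 0.0]
ft_force: [1.2, -1.3, 0.1]
width: 0.0451
grip_force: 0.0
```

>>> servo_tool(
  deltas=[
    {"xyz": [0,-60,0],"turn": [0,0,-10]},
    {"xyz": [0,-120,0],"turn": [0,0,-15]},
    {"xyz": [0,-180,0],"turn": [0,0,-15]},
    {"xyz": [-2,-240,0],"turn": [0,0,-15]},
    {"xyz": [-4,-290,0],"turn": [0,0,-15]},
    {"xyz": [-4.6,-325,0],"turn": [0,0,-15]},
    {"xyz": [-4.6,-336,0],"turn": [0,0,-15]},
    {"xyz": [-4.6,-336,0],"turn": [0,0,-15]},
  ],
)

```text
time_s: 11.0
tool_pos: [0.4967, -0.202, 0.1096]
eef_rot: [0.928, 0.374, -0.0, -0.0]
ft_force: [0.3, -0.1, 0.4]
width: 0.045
grip_force: 0.0
```

```bash
cat >> h.py <<'E'
def keys(save=None):
    for n in('top','scene'):
        p,d=cap(n,save and n+save); P=cloud(n,d)*1000; hsv=cv2.cvtColor(p,cv2.COLOR_RGB2HSV)
        o=(hsv[...,0]<16)&(hsv[...,1]>150)&(hsv[...,2]>70)&(P[...,2]>35)&(P[...,2]<60)&(abs(P[...,0]-530)<180)&(abs(P[...,1]+20)<420)
        k,l=cv2.connectedComponents(cv2.dilate(o.astype(np.uint8),np.ones((3,3))))
        for i in range(1,k):
            q=P[o&(l==i)]
            if len(q)<6: continue
            r=cv2.minAreaRect(q[:,:2].astype(np.float32)); w,h=r[1]
            a=(r[2]+(90 if w>h else 0))%180  # key x heading
            print(n,len(q),np.round(r[0],1),np.round(r[1],0),'keyx %.0f'%a,'z%.0f'%q[:,2].max())
E
python3 -c "
from h import *
st();keys('2.png')"
```

```text
t11.00 [ 496.7 -202.   109.6] head -46.1 tilt [-0.  0.] q6 0.42 F [ 0.3 -0.1  0.4] w 45.0 g 0
top 49 [ 581.8 -206.2] [22. 14.] keyx 161 z49
top 8 [ 501.3 -195.3] [4. 8.] keyx 84 z46
top 31 [502.2 241.7] [22.  8.] keyx 171 z50
scene 18 [501.8 241.4] [20.  9.] keyx 174 z51
scene 30 [ 497.5 -201.8] [20. 10.] keyx 132 z51
scene 50 [ 582.4 -206.8] [21. 15.] keyx 150 z50
scene 53 [ 489.1 -292.1] [23. 17.] keyx 103 z53
```

>>> servo_tool(
  deltas=[
    {"xyz": [0,0,-50],"turn": [0,0,0]},
    {"xyz": [0,0,-80],"turn": [0,0,0]},
    {"xyz": [0,0,-87],"turn": [0,0,0]},
    {"xyz": [0,0,-87],"turn": [0,0,0]},
  ],
)

```text
time_s: 11.6
tool_pos: [0.497, -0.2013, 0.0229]
eef_rot: [0.927, 0.375, -0.0, -0.0]
ft_force: [0.3, 0.4, -0.3]
width: 0.0453
grip_force: 0.0
```

>>> servo_tool(
  deltas=[
    {"xyz": [0,0,0],"turn": [0,0,0]},
    {"xyz": [0,0,0],"turn": [0,0,0]},
    {"xyz": [0,0,0],"turn": [0,0,0]},
    {"xyz": [0,0,0],"turn": [0,0,0]},
    {"xyz": [0,0,0],"turn": [0,0,0]},
    {"xyz": [0,0,0],"turn": [0,0,0]},
  ],
  claw=0,
)

```text
time_s: 12.35
tool_pos: [0.4976, -0.2023, 0.0238]
eef_rot: [0.927, 0.374, 0.001, 0.001]
ft_force: [-0.0, 1.3, 7.8]
width: 0.0085
grip_force: 40.7
```

```bash
python3 -c "
from h import *
st()"
```

```text
t12.35 [ 497.6 -202.3   23.8] head -46.1 tilt [ 0.002 -0.001] q6 0.41 F [-0.   1.3  7.8] w 8.5 g 41
```

>>> servo_tool(
  deltas=[
    {"xyz": [0,0,30],"turn": [0,0,0]},
    {"xyz": [0,0,70],"turn": [0,0,-5]},
    {"xyz": [-2,50,75],"turn": [0,0,-15]},
    {"xyz": [-4,110,75],"turn": [0,0,-25]},
    {"xyz": [-6,170,75],"turn": [0,0,-35]},
    {"xyz": [-8,230,75],"turn": [0,0,-45]},
    {"xyz": [-9,290,75],"turn": [0,0,-55]},
    {"xyz": [-10,335,75],"turn": [0,0,-55]},
  ],
)

```text
time_s: 13.35
tool_pos: [0.4869, 0.1346, 0.0982]
eef_rot: [0.995, -0.098, 0.001, -0.0]
ft_force: [1.7, -0.1, -0.9]
width: 0.0083
grip_force: 39.7
```

>>> servo_tool(
  deltas=[
    {"xyz": [-0.7,25,0],"turn": [0,0,0]},
    {"xyz": [-0.7,32.6,0],"turn": [0,0,0]},
    {"xyz": [-0.7,32.6,0],"turn": [0,0,0]},
    {"xyz": [-0.7,32.6,0],"turn": [0,0,0]},
  ],
)

```text
time_s: 13.85
tool_pos: [0.4861, 0.1645, 0.0977]
eef_rot: [0.995, -0.097, -0.0, 0.0]
ft_force: [0.3, -1.0, 0.0]
width: 0.0082
grip_force: 39.6
```

```bash
python3 -c "
from h import *
st();held()"
```

```text
t13.85 [486.1 164.5  97.7] head -101.1 tilt [-0. -0.] q6 2.09 F [ 0.3 -1.   0. ] w 8.2 g 40
top 0  
scene 12 [494.3 164.2 111.9] [ 9.  8. 30.]
```

>>> servo_tool(
  deltas=[
    {"xyz": [0.5,0,-30],"turn": [0,0,0]},
    {"xyz": [0.5,0,-52],"turn": [0,0,0]},
    {"xyz": [0.5,0,-56],"turn": [0,0,0]},
    {"xyz": [0.5,0,-60],"turn": [0,0,0]},
    {"xyz": [0.5,0,-64],"turn": [0,0,0]},
    {"xyz": [0.5,0,-68],"turn": [0,0,0]},
    {"xyz": [0.5,0,-70],"turn": [0,0,0]},
  ],
)

```text
time_s: 14.82
tool_pos: [0.4867, 0.1656, 0.0277]
eef_rot: [0.995, -0.096, 0.0, -0.0]
ft_force: [0.4, 0.0, -0.4]
width: 0.0082
grip_force: 39.7
```

```bash
python3 -c "
from h import *
st()"
```

```text
t14.82 [486.7 165.6  27.7] head -101.0 tilt [0. 0.] q6 2.09 F [ 0.4  0.  -0.4] w 8.2 g 40
```

>>> servo_tool(
  deltas=[
    {"xyz": [0,0,-1.5],"turn": [0,0,0]},
    {"xyz": [0,0,-2.8],"turn": [0,0,0]},
    {"xyz": [0,0,-2.8],"turn": [0,0,0]},
    {"xyz": [0,0,-2.8],"turn": [0,0,10]},
    {"xyz": [0,0,-2.8],"turn": [0,0,20]},
    {"xyz": [0,0,-2.8],"turn": [0,0,30]},
    {"xyz": [0,0,-2.8],"turn": [0,0,40]},
    {"xyz": [0,0,-2.8],"turn": [0,0,50]},
  ],
)

```text
time_s: 15.82
tool_pos: [0.4866, 0.1656, 0.0249]
eef_rot: [0.942, 0.336, 0.0, 0.0]
ft_force: [0.2, 0.8, -0.4]
width: 0.0085
grip_force: 39.7
```

>>> servo_tool(
  deltas=[
    {"xyz": [0,0,0],"turn": [0,0,10]},
    {"xyz": [0,0,0],"turn": [0,0,20]},
    {"xyz": [0,0,0],"turn": [0,0,30]},
    {"xyz": [0,0,0],"turn": [0,0,40]},
    {"xyz": [0,0,0],"turn": [0,0,40]},
    {"xyz": [0,0,0],"turn": [0,0,40]},
  ],
)

```text
time_s: 16.58
tool_pos: [0.4866, 0.1656, 0.0249]
eef_rot: [0.773, 0.634, 0.0, -0.0]
ft_force: [-1.1, 0.5, -1.3]
width: 0.0082
grip_force: 39.7
```

```bash
python3 -c "
from h import *
st()"
```

```text
t16.57 [486.6 165.6  24.9] head -11.3 tilt [0. 0.] q6 0.52 F [-1.1  0.5 -1.3] w 8.2 g 40
```

>>> servo_tool(
  deltas=[
    {"xyz": [0,0,-0.5],"turn": [0,0,0.3]},
    {"xyz": [0,0,0],"turn": [0,0,0]},
    {"xyz": [0,0,0],"turn": [0,0,0]},
    {"xyz": [0,0,0],"turn": [0,0,0]},
    {"xyz": [0,0,30],"turn": [0,0,0]},
    {"xyz": [0,0,80],"turn": [0,0,0]},
    {"xyz": [12,-45,85],"turn": [0,0,-5]},
    {"xyz": [27,-105,85],"turn": [0,0,-9]},
  ],
  claw=45,
)

```text
time_s: 17.58
tool_pos: [0.5147, 0.0605, 0.1112]
eef_rot: [0.819, 0.573, 0.001, 0.001]
ft_force: [1.8, -0.3, -0.5]
width: 0.0451
grip_force: 0.0
```

>>> servo_tool(
  deltas=[
    {"xyz": [15,-60,0],"turn": [0,0,0]},
    {"xyz": [30,-120,0],"turn": [0,0,0]},
    {"xyz": [46,-180,0],"turn": [0,0,0]},
    {"xyz": [60,-235,0],"turn": [0,0,0]},
    {"xyz": [68.5,-266.6,0],"turn": [0,0,0]},
    {"xyz": [68.5,-266.6,0],"turn": [0,0,0]},
    {"xyz": [68.5,-266.6,0],"turn": [0,0,0]},
  ],
)

```text
time_s: 18.45
tool_pos: [0.5816, -0.2054, 0.1095]
eef_rot: [0.819, 0.573, -0.0, -0.001]
ft_force: [-0.6, -0.7, 1.1]
width: 0.0451
grip_force: 0.0
```

```bash
python3 -c "
from h import *
st();keys('3.png')"
```

```text
t18.45 [ 581.6 -205.4  109.5] head -20.1 tilt [-0.001  0.001] q6 0.01 F [-0.6 -0.7  1.1] w 45.1 g 0
top 31 [502.1 241.5] [23.  8.] keyx 171 z49
top 27 [487.1 162.2] [20.  8.] keyx 179 z51
scene 16 [501.3 241. ] [11. 24.] keyx 4 z50
scene 16 [489.5 162.7] [20.  6.] keyx 179 z52
scene 47 [ 582.3 -205.5] [21. 16.] keyx 158 z50
scene 53 [ 488.2 -292.9] [21. 18.] keyx 107 z50
```

>>> servo_tool(
  deltas=[
    {"xyz": [0.4,0,-50],"turn": [0,0,0]},
    {"xyz": [0.4,0,-80],"turn": [0,0,0]},
    {"xyz": [0.4,0,-87],"turn": [0,0,0]},
    {"xyz": [0.4,0,-87],"turn": [0,0,0]},
  ],
)

```text
time_s: 19.05
tool_pos: [0.5827, -0.2054, 0.0233]
eef_rot: [0.819, 0.574, -0.0, -0.0]
ft_force: [0.5, 0.1, 0.4]
width: 0.0449
grip_force: 0.0
```

>>> servo_tool(
  deltas=[
    {"xyz": [0,0,0],"turn": [0,0,0]},
    {"xyz": [0,0,0],"turn": [0,0,0]},
    {"xyz": [0,0,0],"turn": [0,0,0]},
    {"xyz": [0,0,0],"turn": [0,0,0]},
    {"xyz": [0,0,0],"turn": [0,0,0]},
    {"xyz": [0,0,0],"turn": [0,0,0]},
  ],
  claw=0,
)

```text
time_s: 19.8
tool_pos: [0.5835, -0.2063, 0.0244]
eef_rot: [0.819, 0.573, 0.001, 0.001]
ft_force: [-1.4, 0.8, 6.5]
width: 0.0132
grip_force: 40.2
```

```bash
python3 -c "
from h import *
st()
a=cv2.imread('pics/top3.png');b=cv2.imread('pics/scene3.png')
f=lambda x:cv2.resize(x,(560,280),interpolation=cv2.INTER_CUBIC)
cv2.imwrite('pics/c3.png',np.vstack([f(a[180:270,90:270]),f(b[130:200,220:360])]))"
```

```text
t19.80 [ 583.5 -206.3   24.4] head -20.1 tilt [ 0.002 -0.001] q6 0.01 F [-1.4  0.8  6.5] w 13.2 g 40
```

View pics/c3.png

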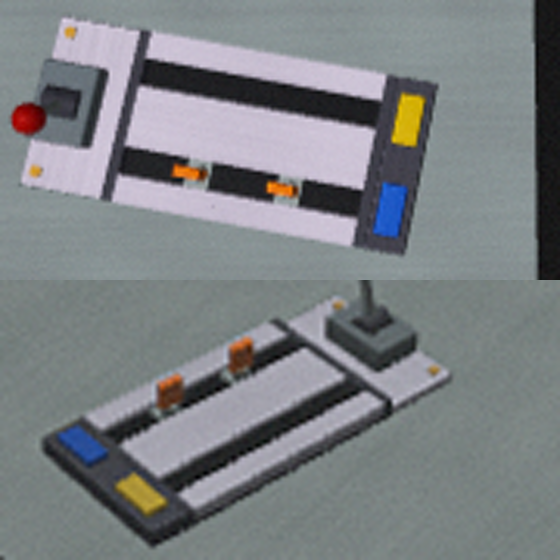

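The crop shows two thin keys standing locked in the blue (near) slot at (190,173) and (283,188). B reads 13.2 mm, so it is thick and goes to the gold (far) slot.

>>> servo_tool(
  deltas=[
    {"xyz": [0,0,30],"turn": [0,0,0]},
    {"xyz": [0,0,70],"turn": [0,0,-10]},
    {"xyz": [0,50,75],"turn": [0,0,-20]},
    {"xyz": [-1,110,75],"turn": [0,0,-30]},
    {"xyz": [-2,170,75],"turn": [0,0,-40]},
    {"xyz": [-3,230,75],"turn": [0,0,-50]},
    {"xyz": [-4,290,75],"turn": [0,0,-60]},
    {"xyz": [-4,350,75],"turn": [0,0,-70]},
  ],
)

```text
time_s: 20.8
tool_pos: [0.5785, 0.1445, 0.0986]
eef_rot: [1.0, -0.001, 0.0, -0.0]
ft_force: [0.6, -0.5, -0.2]
width: 0.013
grip_force: 39.2
```

>>> servo_tool(
  deltas=[
    {"xyz": [-0.3,50,0],"turn": [0,0,-9]},
    {"xyz": [-0.3,80,0],"turn": [0,0,-11]},
    {"xyz": [-0.3,85,0],"turn": [0,0,-11]},
    {"xyz": [-0.3,85,0],"turn": [0,0,-11]},
    {"xyz": [-0.3,85,0],"turn": [0,0,-11]},
  ],
)

```text
time_s: 21.42
tool_pos: [0.5783, 0.2264, 0.0979]
eef_rot: [0.996, -0.095, -0.0, 0.0]
ft_force: [-0.4, 0.4, -1.0]
width: 0.0132
grip_force: 39.2
```

```bash
python3 -c "
from h import *
st();held()"
```

```text
t21.43 [578.3 226.4  97.9] head -100.9 tilt [-0. -0.] q6 2.13 F [-0.4  0.4 -1. ] w 13.2 g 39
top 0  
scene 25 [587.4 226.3 112.7] [ 9. 15. 32.]
```

>>> servo_tool(
  deltas=[
    {"xyz": [0.5,1,-30],"turn": [0,0,0]},
    {"xyz": [0.5,1,-52],"turn": [0,0,0]},
    {"xyz": [0.5,1,-56],"turn": [0,0,0]},
    {"xyz": [0.5,1,-60],"turn": [0,0,0]},
    {"xyz": [0.5,1,-64],"turn": [0,0,0]},
    {"xyz": [0.5,1,-68],"turn": [0,0,0]},
    {"xyz": [0.5,1,-70],"turn": [0,0,0]},
  ],
)

```text
time_s: 22.4
tool_pos: [0.579, 0.2287, 0.028]
eef_rot: [0.996, -0.094, 0.0, -0.0]
ft_force: [-0.4, -0.0, 0.1]
width: 0.0133
grip_force: 39.3
```

```bash
python3 -c "
from h import *
st()"
```

```text
t22.40 [579.  228.7  28. ] head -100.8 tilt [0.001 0.   ] q6 2.13 F [-0.4 -0.   0.1] w 13.3 g 39
```

>>> servo_tool(
  deltas=[
    {"xyz": [0,0,-1.5],"turn": [0,0,0]},
    {"xyz": [0,0,-2.6],"turn": [0,0,0]},
    {"xyz": [0,0,-2.6],"turn": [0,0,0]},
    {"xyz": [0,0,-2.6],"turn": [0,0,10]},
    {"xyz": [0,0,-2.6],"turn": [0,0,20]},
    {"xyz": [0,0,-2.6],"turn": [0,0,30]},
    {"xyz": [0,0,-2.6],"turn": [0,0,40]},
    {"xyz": [0,0,-2.6],"turn": [0,0,50]},
  ],
)

```text
time_s: 23.4
tool_pos: [0.5788, 0.2286, 0.0254]
eef_rot: [0.941, 0.338, 0.0, 0.0]
ft_force: [0.1, -0.0, -0.3]
width: 0.0133
grip_force: 39.3
```

>>> servo_tool(
  deltas=[
    {"xyz": [0,0,0],"turn": [0,0,10]},
    {"xyz": [0,0,0],"turn": [0,0,20]},
    {"xyz": [0,0,0],"turn": [0,0,30]},
    {"xyz": [0,0,0],"turn": [0,0,40]},
    {"xyz": [0,0,0],"turn": [0,0,40]},
    {"xyz": [0,0,0],"turn": [0,0,40]},
  ],
)

```text
time_s: 24.15
tool_pos: [0.579, 0.2287, 0.0254]
eef_rot: [0.772, 0.636, 0.0, 0.0]
ft_force: [1.3, 0.8, 0.6]
width: 0.0129
grip_force: 39.3
```

```bash
python3 -c "
from h import *
st()"
```

```text
t24.15 [579.  228.7  25.4] head -11.0 tilt [0. 0.] q6 0.57 F [1.3 0.8 0.6] w 12.9 g 39
```

>>> servo_tool(
  deltas=[
    {"xyz": [0,0,-0.5],"turn": [0,0,0]},
    {"xyz": [0,0,0],"turn": [0,0,0]},
    {"xyz": [0,0,0],"turn": [0,0,0]},
    {"xyz": [0,0,0],"turn": [0,0,0]},
    {"xyz": [0,0,30],"turn": [0,0,0]},
    {"xyz": [0,0,80],"turn": [0,0,0]},
    {"xyz": [-8,-50,85],"turn": [0,0,-10]},
    {"xyz": [-18,-105,85],"turn": [0,0,-20]},
  ],
  claw=45,
)

```text
time_s: 25.15
tool_pos: [0.5614, 0.1232, 0.1115]
eef_rot: [0.871, 0.492, 0.001, 0.0]
ft_force: [1.1, -0.3, -0.3]
width: 0.045
grip_force: 0.0
```

>>> servo_tool(
  deltas=[
    {"xyz": [-10,-60,0],"turn": [0,0,-10]},
    {"xyz": [-20,-120,0],"turn": [0,0,-20]},
    {"xyz": [-31,-180,0],"turn": [0,0,-32]},
    {"xyz": [-42,-240,0],"turn": [0,0,-32]},
    {"xyz": [-52,-300,0],"turn": [0,0,-32]},
    {"xyz": [-62,-355,0],"turn": [0,0,-32]},
    {"xyz": [-70,-400,0],"turn": [0,0,-32]},
    {"xyz": [-73,-416,0],"turn": [0,0,-32]},
  ],
)

```text
time_s: 26.15
tool_pos: [0.4873, -0.2947, 0.1104]
eef_rot: [0.972, 0.234, 0.0, 0.0]
ft_force: [-0.3, -0.3, -0.1]
width: 0.045
grip_force: 0.0
```

```bash
python3 -c "
from h import *
st();keys('4.png');st()"
```

```text
t26.15 [ 487.3 -294.7  110.4] head -63.0 tilt [ 0. -0.] q6 0.55 F [-0.3 -0.3 -0.1] w 45.0 g 0
top 45 [579.1 226.8] [22. 13.] keyx 177 z50
top 26 [502.2 241.8] [21.  8.] keyx 171 z49
top 27 [ 492.3 -290.3] [11. 13.] keyx 29 z49
top 27 [491.4 165. ] [21.  8.] keyx 170 z49
scene 16 [502.6 239.2] [24. 11.] keyx 176 z53
scene 19 [491.5 165.8] [19.  9.] keyx 162 z55
scene 27 [581.  226.2] [22. 12.] keyx 175 z51
scene 53 [ 487.9 -292.6] [24. 17.] keyx 108 z51
t26.25 [ 487.5 -293.4  110.3] head -62.9 tilt [ 0. -0.] q6 0.55 F [ 0.1  0.1 -0.7] w 45.1 g 0
```

>>> servo_tool(
  deltas=[
    {"xyz": [0.4,0.8,-50],"turn": [0,0,0]},
    {"xyz": [0.4,0.8,-80],"turn": [0,0,0]},
    {"xyz": [0.4,0.8,-87],"turn": [0,0,0]},
    {"xyz": [0.4,0.8,-87],"turn": [0,0,0]},
  ],
)

```text
time_s: 26.75
tool_pos: [0.4886, -0.2907, 0.0235]
eef_rot: [0.972, 0.236, -0.0, -0.0]
ft_force: [-0.2, 0.2, 0.1]
width: 0.0449
grip_force: 0.0
```

>>> servo_tool(
  deltas=[
    {"xyz": [0,0,0],"turn": [0,0,0]},
    {"xyz": [0,0,0],"turn": [0,0,0]},
    {"xyz": [0,0,0],"turn": [0,0,0]},
    {"xyz": [0,0,0],"turn": [0,0,0]},
    {"xyz": [0,0,0],"turn": [0,0,0]},
    {"xyz": [0,0,0],"turn": [0,0,0]},
  ],
  claw=0,
)

```text
time_s: 27.5
tool_pos: [0.4891, -0.2919, 0.0247]
eef_rot: [0.972, 0.235, 0.001, 0.001]
ft_force: [-0.4, 0.5, 7.4]
width: 0.0135
grip_force: 40.0
```

```bash
python3 -c "
from h import *
st()
a=cv2.imread('pics/top4.png');b=cv2.imread('pics/scene4.png')
f=lambda x:cv2.resize(x,(560,280),interpolation=cv2.INTER_CUBIC)
cv2.imwrite('pics/c4.png',np.vstack([f(a[200:250,120:220]),f(b[135:185,240:340])]))"
```

```text
t27.50 [ 489.1 -291.9   24.7] head -62.8 tilt [ 0.002 -0.001] q6 0.56 F [-0.4  0.5  7.4] w 13.5 g 40
```

View pics/c4.png

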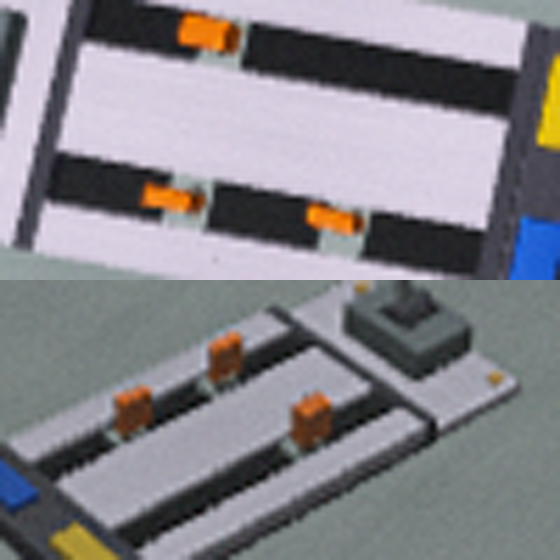

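The crop shows all three keys still across their slots; A shifted a few mm within its slot. D reads 13.5 mm, so it is thick.

>>> servo_tool(
  deltas=[
    {"xyz": [0,0,30],"turn": [0,0,0]},
    {"xyz": [0,0,70],"turn": [0,0,-5]},
    {"xyz": [8,50,75],"turn": [0,0,-15]},
    {"xyz": [18,105,75],"turn": [0,0,-25]},
    {"xyz": [28,165,75],"turn": [0,0,-35]},
    {"xyz": [38,225,75],"turn": [0,0,-38]},
    {"xyz": [48,285,75],"turn": [0,0,-38]},
    {"xyz": [58,345,75],"turn": [0,0,-38]},
  ],
)

```text
time_s: 28.5
tool_pos: [0.5466, 0.0554, 0.099]
eef_rot: [0.996, -0.094, 0.001, -0.0]
ft_force: [1.3, 0.2, -0.3]
width: 0.0132
grip_force: 39.2
```

>>> servo_tool(
  deltas=[
    {"xyz": [8,50,0],"turn": [0,0,0]},
    {"xyz": [14,85,0],"turn": [0,0,0]},
    {"xyz": [16.5,97,0],"turn": [0,0,0]},
    {"xyz": [16.5,97,0],"turn": [0,0,0]},
    {"xyz": [16.5,97,0],"turn": [0,0,0]},
  ],
)

```text
time_s: 29.12
tool_pos: [0.5624, 0.1492, 0.0983]
eef_rot: [0.996, -0.095, -0.0, 0.0]
ft_force: [0.3, 0.0, -1.1]
width: 0.0132
grip_force: 39.2
```

```bash
python3 -c "
from h import *
st();held()"
```

```text
t29.12 [562.4 149.2  98.3] head -100.9 tilt [-0. -0.] q6 2.02 F [ 0.3  0.  -1.1] w 13.2 g 39
top 0  
scene 24 [570.1 150.5 112.7] [12. 14. 28.]
```

>>> servo_tool(
  deltas=[
    {"xyz": [2.2,0,-30],"turn": [0,0,0]},
    {"xyz": [2.2,0,-52],"turn": [0,0,0]},
    {"xyz": [2.2,0,-56],"turn": [0,0,0]},
    {"xyz": [2.2,0,-60],"turn": [0,0,0]},
    {"xyz": [2.2,0,-64],"turn": [0,0,0]},
    {"xyz": [2.2,0,-68],"turn": [0,0,0]},
    {"xyz": [2.2,0,-70],"turn": [0,0,0]},
  ],
)

```text
time_s: 30.1
tool_pos: [0.565, 0.1505, 0.0284]
eef_rot: [0.996, -0.094, 0.0, -0.0]
ft_force: [-0.1, 0.4, -1.3]
width: 0.0129
grip_force: 39.2
```

```bash
python3 -c "
from h import *
st()"
```

```text
t30.10 [565.  150.5  28.4] head -100.8 tilt [0. 0.] q6 2.02 F [-0.1  0.4 -1.3] w 12.9 g 39
```

Final TCP should be 25.7, so I lower 2.7 and twist.

>>> servo_tool(
  deltas=[
    {"xyz": [0,0,-1.5],"turn": [0,0,0]},
    {"xyz": [0,0,-2.7],"turn": [0,0,0]},
    {"xyz": [0,0,-2.7],"turn": [0,0,0]},
    {"xyz": [0,0,-2.7],"turn": [0,0,10]},
    {"xyz": [0,0,-2.7],"turn": [0,0,20]},
    {"xyz": [0,0,-2.7],"turn": [0,0,30]},
    {"xyz": [0,0,-2.7],"turn": [0,0,40]},
    {"xyz": [0,0,-2.7],"turn": [0,0,50]},
  ],
)

```text
time_s: 31.1
tool_pos: [0.565, 0.1504, 0.0257]
eef_rot: [0.941, 0.338, 0.0, 0.0]
ft_force: [-1.1, -0.0, 0.5]
width: 0.0129
grip_force: 39.3
```

>>> servo_tool(
  deltas=[
    {"xyz": [0,0,0],"turn": [0,0,10]},
    {"xyz": [0,0,0],"turn": [0,0,20]},
    {"xyz": [0,0,0],"turn": [0,0,30]},
    {"xyz": [0,0,0],"turn": [0,0,40]},
    {"xyz": [0,0,0],"turn": [0,0,40]},
    {"xyz": [0,0,0],"turn": [0,0,40]},
  ],
)

```text
time_s: 31.85
tool_pos: [0.565, 0.1505, 0.0257]
eef_rot: [0.772, 0.636, 0.0, 0.0]
ft_force: [-0.3, 1.6, 0.7]
width: 0.0128
grip_force: 39.3
```

```bash
python3 -c "
from h import *
st()"
```

```text
t31.85 [565.  150.5  25.7] head -11.0 tilt [0. 0.] q6 0.45 F [-0.3  1.6  0.7] w 12.8 g 39
```

>>> servo_tool(
  deltas=[
    {"xyz": [0,0,-0.5],"turn": [0,0,0]},
    {"xyz": [0,0,0],"turn": [0,0,0]},
    {"xyz": [0,0,0],"turn": [0,0,0]},
    {"xyz": [0,0,0],"turn": [0,0,0]},
    {"xyz": [0,0,30],"turn": [0,0,0]},
    {"xyz": [0,0,80],"turn": [0,0,0]},
    {"xyz": [-10,-50,105],"turn": [0,0,0]},
    {"xyz": [-20,-105,125],"turn": [0,0,0]},
  ],
  claw=45,
)

```text
time_s: 32.85
tool_pos: [0.5451, 0.0449, 0.152]
eef_rot: [0.77, 0.638, 0.001, 0.001]
ft_force: [0.2, -0.8, 0.2]
width: 0.0448
grip_force: 0.0
```

>>> servo_tool(
  deltas=[
    {"xyz": [-15,-60,0],"turn": [0,0,0]},
    {"xyz": [-30,-120,0],"turn": [0,0,0]},
    {"xyz": [-40,-180,0],"turn": [0,0,0]},
    {"xyz": [-50,-240,0],"turn": [0,0,0]},
    {"xyz": [-50,-260,0],"turn": [0,0,0]},
    {"xyz": [-50,-260,0],"turn": [0,0,0]},
  ],
  claw=0,
)

```text
time_s: 33.6
tool_pos: [0.4949, -0.2154, 0.1506]
eef_rot: [0.771, 0.636, 0.0, 0.0]
ft_force: [-0.8, 0.1, 0.9]
width: 0.0002
grip_force: 0.0
```

```bash
python3 -c "
from h import *
st();keys('5.png')
for n in('top','scene'): print([(np.round(r['at'],3),r['p']) for r in spotter.tip_of(n,'clamp_tip')])
for n in('top','scene'):
  p,d=cap(n);P=cloud(n,d)*1000;h=cv2.cvtColor(p,cv2.COLOR_RGB2HSV)
  m=((h[...,0]<6)|(h[...,0]>172))&(h[...,1]>150)&(abs(P[...,1]-355)<40)&(abs(P[...,0]-560)<90)&(P[...,2]>60)
  print(n,m.sum(),P[m].mean(0),P[m][:,2].max())
a=cv2.imread('pics/top5.png');b=cv2.imread('pics/scene5.png')
f=lambda x:cv2.resize(x,(560,280),interpolation=cv2.INTER_CUBIC)
cv2.imwrite('pics/c5.png',np.vstack([f(a[200:250,120:220]),f(b[135:185,240:340])]))"
```

```text
t33.60 [ 494.9 -215.4  150.6] head -11.0 tilt [0. 0.] q6 -0.22 F [-0.8  0.1  0.9] w 0.2 g 0
top 50 [579.2 227.4] [22. 14.] keyx 175 z51
top 42 [565.  146.8] [20. 13.] keyx 173 z49
top 31 [502.1 240.8] [21.  8.] keyx 171 z50
top 29 [491.2 164.8] [21.  8.] keyx 168 z49
scene 18 [502.5 241.7] [23.  6.] keyx 175 z52
scene 19 [493.8 165.4] [18.  9.] keyx 153 z54
scene 23 [583.1 225.9] [19. 14.] keyx 140 z53
scene 23 [565.9 147.8] [23. 13.] keyx 177 z53
[(array([0.546, 0.361, 0.09 ]), 0.61), (array([0.47 , 0.073, 0.02 ]), 0.25)]
[(array([0.544, 0.356, 0.09 ]), 0.41)]
top 79 [544.26565234 353.00392918  97.03717088] 103.9368994898604
scene 29 [549.30613304 352.24567871  96.87484925] 104.37216914882718
```

View pics/c5.png

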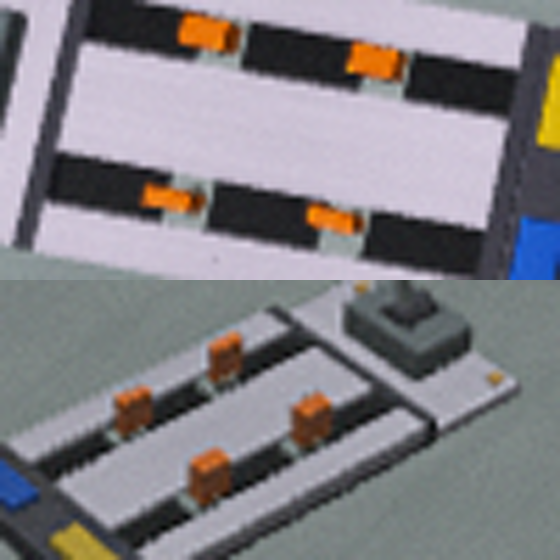

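View pics/top5.png

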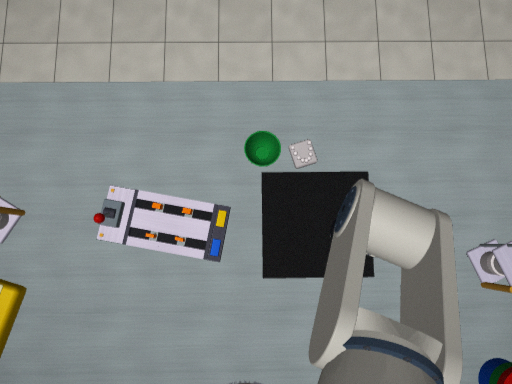

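All four keys are locked and the mat is clear; the lever ball sits at (99,218), leaning to -x. Now I swing the lever with closed fingers.

>>> servo_tool(
  deltas=[
    {"xyz": [-1,60,0],"turn": [0,0,0]},
    {"xyz": [-1,120,0],"turn": [0,0,0]},
    {"xyz": [-2,180,0],"turn": [0,0,0]},
    {"xyz": [-2,240,0],"turn": [0,0,0]},
    {"xyz": [-3,300,0],"turn": [0,0,0]},
    {"xyz": [-3,360,0],"turn": [0,0,0]},
    {"xyz": [-4,420,0],"turn": [0,0,0]},
    {"xyz": [-4,480,0],"turn": [0,0,0]},
  ],
)

```text
time_s: 34.9
tool_pos: [0.4901, 0.2683, 0.1508]
eef_rot: [0.77, 0.638, 0.0, 0.0]
ft_force: [0.8, -0.3, 0.3]
width: -0.0001
grip_force: 0.0
```

>>> servo_tool(
  deltas=[
    {"xyz": [-1,55,0],"turn": [0,0,0]},
    {"xyz": [-1,95,0],"turn": [0,0,0]},
    {"xyz": [-1,103,0],"turn": [0,0,0]},
    {"xyz": [-1,103,-30],"turn": [0,0,0]},
    {"xyz": [-1,103,-65],"turn": [0,0,0]},
    {"xyz": [-1,103,-80],"turn": [0,0,0]},
    {"xyz": [-1,103,-80],"turn": [0,0,0]},
  ],
)

```text
time_s: 35.78
tool_pos: [0.4893, 0.3678, 0.0699]
eef_rot: [0.771, 0.637, -0.001, -0.0]
ft_force: [0.1, 0.2, -0.1]
width: 0.0001
grip_force: 0.0
```

>>> servo_tool(
  deltas=[
    {"xyz": [8,-1.5,0],"turn": [0,0,0]},
    {"xyz": [16,-3,0],"turn": [0,0,0]},
    {"xyz": [24,-4.5,0],"turn": [0,0,0]},
    {"xyz": [31,-6,0],"turn": [0,0,0]},
    {"xyz": [38,-7.4,0],"turn": [0,0,0]},
    {"xyz": [45,-8.7,0],"turn": [0,0,0]},
    {"xyz": [50,-9.7,0],"turn": [0,0,0]},
    {"xyz": [50,-9.7,0],"turn": [0,0,0]},
  ],
)

```text
time_s: 36.78
tool_pos: [0.5404, 0.3586, 0.0705]
eef_rot: [0.771, 0.637, 0.0, 0.0]
ft_force: [0.6, 0.4, 0.4]
width: 0.0003
grip_force: 0.0
```

```bash
python3 -c "
from h import *
st()"
```

```text
t36.77 [540.4 358.6  70.5] head -10.8 tilt [0. 0.] q6 0.77 F [0.6 0.4 0.4] w 0.3 g 0
```

>>> servo_tool(
  deltas=[
    {"xyz": [5,-1,0],"turn": [0,0,0]},
    {"xyz": [10,-2,0],"turn": [0,0,0]},
    {"xyz": [15,-3,0],"turn": [0,0,0]},
    {"xyz": [18,-3.5,0],"turn": [0,0,0]},
    {"xyz": [18,-3.5,0],"turn": [0,0,0]},
  ],
)

```text
time_s: 37.4
tool_pos: [0.5582, 0.3552, 0.0705]
eef_rot: [0.771, 0.637, 0.0, 0.0]
ft_force: [-0.2, -0.1, 0.9]
width: -0.0003
grip_force: 0.0
```

```bash
cat >> h.py <<'E'
def ball():
  for n in('top','scene'):
    p,d=cap(n);P=cloud(n,d)*1000;h=cv2.cvtColor(p,cv2.COLOR_RGB2HSV)
    m=((h[...,0]<6)|(h[...,0]>172))&(h[...,1]>150)&(abs(P[...,1]-355)<40)&(abs(P[...,0]-560)<90)&(P[...,2]>60)
    print(n,m.sum(),P[m].mean(0) if m.any() else '')
E
python3 -c "
from h import *
st();ball()"
```

```text
t37.40 [558.2 355.2  70.5] head -10.8 tilt [0. 0.] q6 0.75 F [-0.2 -0.1  0.9] w -0.3 g 0
top 56 [583.33950946 341.2335712   96.20225918]
scene 33 [587.73711267 343.82921168  95.72406418]
```

>>> servo_tool(
  deltas=[
    {"xyz": [2,-0.4,0],"turn": [0,0,0]},
    {"xyz": [4,-0.8,0],"turn": [0,0,0]},
    {"xyz": [6,-1.2,0],"turn": [0,0,0]},
    {"xyz": [6,-1.2,0],"turn": [0,0,0]},
  ],
)

```text
time_s: 38.0
tool_pos: [0.5641, 0.354, 0.0706]
eef_rot: [0.771, 0.637, 0.0, 0.0]
ft_force: [0.0, -0.1, 0.2]
width: 0.0
grip_force: 0.3
```

```bash
python3 -c "
from h import *
st();ball()"
```

```text
t38.00 [564.1 354.   70.6] head -10.8 tilt [ 0. -0.] q6 0.75 F [ 0.  -0.1  0.2] w 0.0 g 0
top 58 [588.78295334 340.66134989  94.15247539]
scene 36 [593.47986879 342.93849355  93.0173327 ]
```

>>> servo_tool(
  deltas=[
    {"xyz": [2,-0.4,0],"turn": [0,0,0]},
    {"xyz": [4,-0.8,0],"turn": [0,0,0]},
    {"xyz": [4,-0.8,0],"turn": [0,0,0]},
  ],
)

```text
time_s: 38.48
tool_pos: [0.5649, 0.3538, 0.0704]
eef_rot: [0.771, 0.637, -0.002, -0.002]
ft_force: [-13.8, 4.0, 6.0]
width: 0.0001
grip_force: 7.0
```

```bash
python3 -c "
from h import *
st();ball();cap('scene','s6.png')
a=cv2.imread('pics/s6.png');cv2.imwrite('pics/s6c.png',cv2.resize(a[90:180,260:360],None,fx=5,fy=5,interpolation=cv2.INTER_CUBIC))"
```

```text
t38.48 [564.9 353.8  70.4] head -10.8 tilt [-0.005 -0.   ] q6 0.74 F [-13.8   4.    6. ] w 0.1 g 7
top 58 [588.45922956 340.67064229  93.99120519]
scene 38 [593.37270346 342.44344547  93.17791758]
```

View pics/s6c.png

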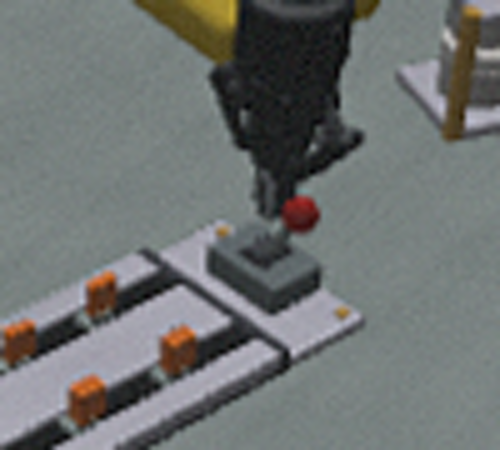

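The contact force jumped to 14 N and the ball no longer moves, so the lever is at its stop, leaning to +x in the picture. I back off, rise, retreat and do a final check.

>>> servo_tool(
  deltas=[
    {"xyz": [-10,2,0],"turn": [0,0,0]},
    {"xyz": [-30,6,0],"turn": [0,0,0]},
    {"xyz": [-60,12,0],"turn": [0,0,0]},
    {"xyz": [-75,14,20],"turn": [0,0,0]},
    {"xyz": [-75,14,80],"turn": [0,0,0]},
    {"xyz": [-110,30,120],"turn": [0,0,0]},
    {"xyz": [-150,50,130],"turn": [0,0,0]},
    {"xyz": [-150,50,130],"turn": [0,0,0]},
  ],
)

```text
time_s: 39.62
tool_pos: [0.4155, 0.4045, 0.202]
eef_rot: [0.77, 0.638, 0.001, -0.0]
ft_force: [0.0, 0.3, -0.3]
width: 0.0001
grip_force: 0.0
```

```bash
python3 -c "
from h import *
st();keys('7.png');ball()
a=cv2.imread('pics/top7.png');b=cv2.imread('pics/scene7.png')
f=lambda x:cv2.resize(x,(560,280),interpolation=cv2.INTER_CUBIC)
cv2.imwrite('pics/c7.png',np.vstack([f(a[200:250,120:220]),cv2.resize(b[40:290,60:360],(560,320))]))"
```

```text
t39.62 [415.5 404.5 202. ] head -10.7 tilt [0.001 0.002] q6 0.95 F [ 0.   0.3 -0.3] w 0.1 g 0
top 45 [579.1 226.9] [22. 13.] keyx 176 z49
top 41 [565.  146.2] [20. 13.] keyx 178 z50
top 29 [502.1 241.4] [23.  8.] keyx 171 z51
top 28 [491.3 165.1] [22.  8.] keyx 168 z50
scene 20 [504.  239.9] [25.  7.] keyx 176 z52
scene 18 [491.3 167.3] [21.  8.] keyx 154 z51
scene 24 [580.6 228.1] [22. 10.] keyx 170 z53
scene 28 [567.2 147.5] [21. 12.] keyx 177 z52
top 79 [590.10597366 344.20775039  92.49078424]
scene 29 [594.49619231 343.17836682  92.9781814 ]
```

View pics/c7.png

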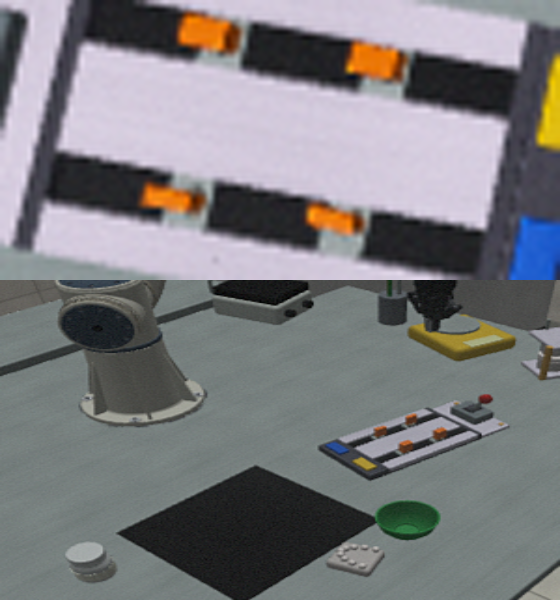

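The mat is empty, four keys stand across their slots at (208,33), (377,60), (172,196) and (333,218), and the lever is over. The bystanders have not moved.

```bash
python3 -c "
from h import *
print(job_done())"
```

```text
the job is handed in; nothing more can be done
None
```

I locked all four keys that were on the mat (two thin in the blue slot, two thick in the gold slot), then swung the clamp lever to its other stop, and handed the job in at about 40 s; one thin key sits about 4 mm off-centre in its slot but is still under both lips.

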